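# Pack the brush and clamp the tuning case shut

### The job

Put the hand brush, bristles down, into the empty front compartment of the open plywood case (the one with only a thin rubber liner in it), setting it down flat rather than dropping it. Then push the lid fully shut and swing the hold-down clamp fully down onto the lid. Leave the cork block in its compartment and the tin, the tape roll and the screwdriver where they are.

Things in the scene. Friction and masses are not known exactly. Their poses are not given: they have to be found in the camera images.
- case: Open plywood case, fixed, 170 (x) x 240 (y) x 66 high; walls, floor, dividers 5 thick. Origin: centre of underside; x from the front wall to the hinge side, y along its length. Four compartments 77.5 (x) x 112.5 (y), 61 deep, centred at x +-41, y +-59. Of the front two (x -41) one holds only the liner, the other a cork block; the rear hold discs and a wax bar, up to 33 high.
- liner: Dark rubber sheet 72 x 107 x 3 thick lying on the floor of the empty front compartment, at either end of the case. Origin: centre of its underside; axes parallel to the case's.
- brush: Hand brush, 54 wide (x) x 102 long (y) x 50 high, alike end for end. Dark bristles 0 to 12 high, wooden block to 24, and on top a wooden grip ridge 20 wide (x) x 76 long (y), from 24 to 50 high. Origin: centre of its underside (the bristles). Lies on the bench bristles down, about 0.13 kg.
- lid (a joint): Angle of the plywood lid, rad: 0 shut, 1.57 upright; starts nearly upright and stays where it is left (stiff hinge, about 3 N at its free edge). Opening lifts its front edge up and back. 170 from hinge to edge, 240 wide, 8 thick, with a thin steel tab 13 long, 60 wide in the middle of its free edge.
- lid_hinge (a point): Middle of the lid's hinge line, on the top of the case's rear wall: in the case's frame at (85, 0, 66.5). Hinge line along the case's y. Shut, the lid lies from here to x = -85, its underside at 66.5 and its top at 74.5 above the case's underside.
- lid_edge (a point): Middle of the lid's free edge, on its outer face (the top face when shut); 170 from the hinge line along the lid and 8 out from it. Turns with the lid.
- clamp (a joint): Angle of the steel hold-down clamp arm on the case's right (-y) side, rad: 0 fully down on the lid, arm level and pointing to the case's +y; 1.57 upright; starts upright to leaning outward and stays where it is left (about 2 N at its end).
- clamp_hinge (a point): Clamp's pivot: in the case's frame at (-20, -145, 85), axis along the case's x, on the arm's middle line, between two bracket plates that stand up to 95 high.
- clamp_tip (a point): Free end of the clamp arm, on its outer face (the upper face when down): 108 from the pivot along the arm, 5 out. The arm is a flat bar 20 wide, 10 thick, with a rubber foot 5 high under it 95 from the pivot. Turns with the arm.
- cork: Cork block 60 x 90 x 35 high in the other front compartment. Origin: centre of its underside. Leave it.
- tin: Bare metal tin, 68 across, 65 high, standing on the bench. Origin: centre of its underside. Leave it.
- tape: Grey tape roll lying flat, 84 across, hole 60, 25 high. Origin: centre of its underside. Leave it.
- driver: Screwdriver with a black handle lying on the bench, along its own x. Leave it.
Not all that is in view belongs to the job. What is shaped like the brush but red is not meant.

How it is judged (in metres and radians):
On the way, in this order (a step that is already met when the one before it is completed fails the run):
1. the brush stands flat, bristles down, in the lined compartment and has been let go (x of brush in the frame of liner between -0.018 and 0.018 m and y of brush in the frame of liner between -0.013 and 0.013 m and z of brush in the frame of liner between 0 and 0.008 m and angle between brush's own z axis and vertical below 0.12 rad and z of brush in the frame of case below 0.016 m and contact force between the fingers and brush below 0.3 N and linear speed of brush below 0.03 m/s), for 0.2 s.
2. the lid is shut (value of joint lid below 0.04 rad), for 0.2 s.
3. the clamp is down on the shut lid (value of joint lid below 0.04 rad and value of joint clamp below 0.08 rad), for 0.2 s.
At the end, for the whole second after the job is handed in: The brush stands flat (within 0.12 rad), bristles down, on the liner in its compartment (within 18 mm of the liner's middle across the case, 13 mm along it) and at rest; the lid is shut within 0.04 rad and the clamp is down within 0.08 rad, all released (all of step 1 and all of step 3); the robot touches nothing.
It fails at once if the wax tin is moved more than 30 mm (distance of tin from where it was at the start of the episode above 0.03 m).
It fails at once if the tape roll is moved more than 30 mm (distance of tape from where it was at the start of the episode above 0.03 m).
It fails at once if the screwdriver is moved more than 30 mm (distance of driver from where it was at the start of the episode above 0.03 m).
It fails at once if the cork block is moved more than 30 mm (distance of cork from where it was at the start of the episode above 0.03 m).
It fails at once if the brush is dropped or thrown (moves faster than 0.8 m/s out of the fingers) (linear speed of brush above 0.8 m/s and contact force between the fingers and brush below 0.1 N).
It also fails if it takes over 69 s, if anything falls off the work surface, if the arm or the gripper's body presses on something with over 40 N, if the wrist force passes 120 N, or if a joint passes its speed limit or range.

### The arm

A 6-joint arm with a two-finger parallel gripper is mounted at the origin on the work surface. World frame = base frame: x ahead of the robot, y to its left, z up, the work surface at z = 0. Lengths are in mm, angles in degrees, forces in N, time in s.
With the tool pointing down it reaches from about 300 to 850 mm from the base axis. Payload 4.2 kg.
Tool frame: the origin (TCP) lies midway between the tips of the shut fingers; the grasp point (between the pads) lies 19 mm behind it (env.hold_point_z is the z of the grasp point in the tool frame, in mm); z points along the fingers, y is the direction in which the jaws open and shut (so a half turn about z gives the same grasp; the last joint's range is limited). The gripper opens to 91 mm and grips with 3 to 60 N. Pads are 32 mm wide; open, the fingers measure 118 mm over their backs; the gripper's body (76 mm by 178 mm) begins 60 mm behind the grasp point.
Start: joints at [66.921, 18.312, 89.639, -0, 72.044, -1.146], TCP at [214.777, 533.399, 213.976] pointing down, gripper open.
Joint ranges: [-177.97, 177.97], [-48.28, 115.42], [12.27, 149.76], [-77.06, 257.06], [2.81, 150.46], [-146.56, 146.56]. Speed limits (degrees/s): [147.25, 147.25, 180, 180, 180, 180].

### API

Orientations are given as [roll, pitch, yaw] about the fixed x, y, z axes, in that order (R = Rz(yaw) Ry(pitch) Rx(roll)).
In Python, from workcell import env, grab_frame, camera_params, spotter gives the robot as it stands. The module is installed in compiled form; this text tells all that it offers.
- The arm moves only by the shell command python3 -m jog 'ROWS' [FORCE]. ROWS is text: rows parted by semicolons, each of 7 numbers parted by spaces: the turn, a rotation vector about the world's x, y, z in units of 5 degrees (1.0 is 5 degrees), then the shift along the world's x, y, z in units of 25 mm (1.0 is 25 mm), then the opening, from 0 (shut) to 1 (fully open). A call has 1 to 5 rows; each row is the pose to reach, as a shift and turn from the pose commanded when the call began; what a row does not reach only later rows make up. A row lasts 1/8 s, in which the tool goes at most 62.5 mm and 10.7 degrees, less where a joint would pass 70% of its speed; a pose out of reach is approached as far as the arm can. A call with a gripper value outside its range is refused whole. The fingers move at their own pace and stop on an object; FORCE is the grip in N (left out, the last holds). Time passes only in rows, so rows that repeat a pose let the fingers close. It gives the time, the measured TCP pose, the force and the opening at its end, in the units of the state.
- env.state(): the state, without advancing time (a new reading comes with each control period).
- grab_frame(name): name is "scene" or "top"; returns the picture (384x512x3 uint8, red, green, blue); there is no depth.
- camera_params(name): a dict with "K" (3x3 intrinsics, pixels), "rvec" (rotation vector, rad) and "tvec" (3), from world to camera coordinates, as OpenCV has them. Camera axes: x right, y down, z forward; pixel columns grow to the right and rows downward; lengths in mm; the calibration is good to about 2 mm. A picture is of the moment at which its call begins. camera_params takes no time and is no camera call.
- env.job_done(): hands the job in, once; it reports no verdict.
Trained networks look in the newest picture that a camera, given by its name, has taken for a name from the list of things; names that differ only in an ending like _2 or _b are one class to them, and where a whole thing is asked for, a point or a joint stands for the part that bears it (a point fixed in the world has none). Each returns a list of dicts, best first, with "conf" (0 to 1); they miss things now and then, are a little off and sometimes report something else, mostly with a low value. They report only what shows in the picture. A call takes as long as a camera call. They do not tell look-alikes from the thing itself.
- spotter.look_for(query, camera): "box" ([left, top, width, height] in pixels, round what is visible of it).
- spotter.trace(query, camera): "region" (384x512 bool, what is visible of it) and "box" ([left, top, width, height] in pixels, round what is visible of it).
The state is a dict: "time_s": time; "qpos": joint angles; "qvel": joint speeds; "effort": joint torques, N m; "ee_pos": TCP position; "ee_rot": TCP orientation; "force": force on the tool from outside, world axes, zero at the start; "torque": the same for the moment, N m; "gripper_width": finger opening in mm.
Only numpy, scipy, OpenCV 4.12 (cv2) and the standard library are available. Lean on these libraries where they do the work, as an engineer would, in place of code of your own. Each camera call takes 0.05 s, during which the arm holds its last target. There are 200 camera calls.

## Working session

There is one attempt and no reset: what is moved stays moved. The work goes in short steps, Python scripts to look and compute and a shell command to move; the robot and the scene stay as the last step left them, time stands still between calls to the robot, and variables do not carry over. Pictures are saved under pics/ and viewed, about 8 in all and at most 12, crops included, and the job is handed in when it is done.

```bash
mkdir -p pics
cat > h.py <<'E'
import numpy as np,cv2
from workcell import env,grab_frame,camera_params,spotter
def snap(n,f):
    im=grab_frame(n); cv2.imwrite('pics/'+f,im[:,:,::-1]); return im
def P(n):
    c=camera_params(n); return np.array(c['K'],float),np.array(c['rvec'],float).reshape(3,1),np.array(c['tvec'],float).reshape(3,1)
def proj(n,p):
    K,r,t=P(n); return cv2.projectPoints(np.array(p,float).reshape(-1,1,3),r,t,K,None)[0].reshape(-1,2)
def back(n,uv,z):
    K,r,t=P(n); R=cv2.Rodrigues(r)[0]; uv=np.array(uv,float).reshape(-1,2)
    d=(R.T@np.linalg.inv(K)@np.c_[uv,np.ones(len(uv))].T).T; c=(-R.T@t).ravel()
    return c+d*((z-c[2])/d[:,2])[:,None]
E
python3 - <<'E'
from h import *
a=snap('scene','s0.png');b=snap('top','t0.png')
cv2.imwrite('pics/b0.png',cv2.resize(np.vstack([a,b]),None,fx=.78,fy=.78)[:,:,::-1])
for n in('scene','top'):
    K,r,t=P(n);R=cv2.Rodrigues(r)[0];print(n,(-R.T@t).ravel().round(),R[2].round(2),K[0,0])
    for q in('case','liner','brush','lid','clamp','cork','tin','tape','driver'):
        print(q,[(np.round(d['box']).astype(int).tolist(),round(d['conf'],2)) for d in spotter.look_for(q,n)[:3]])
E
```

```text
scene [1205. -766.  988.] [-0.49  0.55 -0.68] 488.89549051328487
case [([171, 151, 117, 118], 0.91)]
liner [([192, 217, 29, 22], 0.61), ([110, 245, 40, 57], 0.39)]
brush [([312, 163, 33, 23], 0.72)]
lid [([222, 153, 65, 99], 0.58)]
clamp [([170, 210, 18, 28], 0.6)]
cork [([115, 248, 34, 53], 0.65), ([217, 188, 16, 18], 0.52), ([172, 151, 113, 118], 0.22)]
tin [([304, 117, 15, 32], 0.73)]
tape [([264, 146, 29, 21], 0.69)]
driver [([110, 248, 38, 54], 0.69), ([218, 201, 1, 5], 0.47)]
top [ 322.  -23. 1163.] [ 0.21  0.01 -0.98] 396.57534287311097
case [([242, 149, 120, 84], 0.73)]
liner [([285, 206, 41, 21], 0.82), ([155, 216, 33, 33], 0.41)]
brush [([99, 151, 33, 35], 0.81), ([152, 152, 36, 30], 0.65)]
lid [([242, 150, 100, 24], 0.91)]
clamp [([337, 198, 24, 9], 0.67)]
cork [([249, 204, 32, 25], 0.79)]
tin [([104, 203, 30, 30], 0.68)]
tape [([154, 216, 32, 29], 0.72)]
driver [([371, 206, 21, 65], 0.89)]
```

View pics/s0.png

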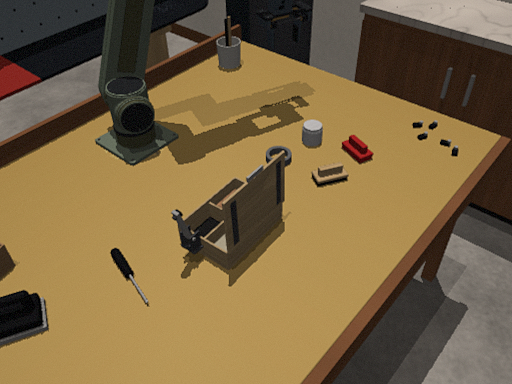

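View pics/t0.png

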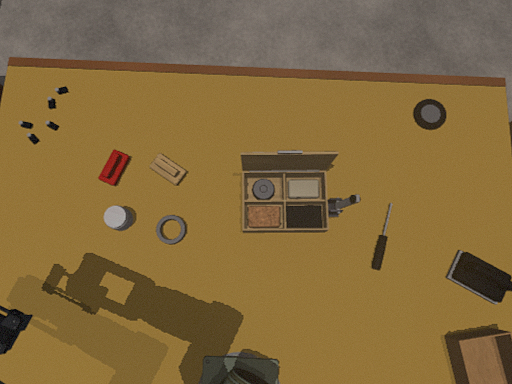

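The scene view shows the wooden brush at (329,174) and the red decoy at (357,148). In the top view the brush is at (168,168). The case spans (242–328, 152–232), with the liner at (305,216), the cork at (264,216) and the clamp at (345,203).

```bash
cat >> h.py <<'E'
def box(lx,ly,z0,z1,cx=0,cy=0):
    return np.array([[cx+sx*lx/2,cy+sy*ly/2,z] for sx in(-1,1) for sy in(-1,1) for z in(z0,z1)])
def T(p,x,y,th):
    c,s=np.cos(th),np.sin(th); return np.c_[p[:,0]*c-p[:,1]*s+x,p[:,0]*s+p[:,1]*c+y,p[:,2]]
BR=[box(54,102,0,24),box(20,76,24,50)]
CASE=[box(170,240,0,66)]
def sil(n,parts,pose,k=4):
    m=np.zeros((384*k,512*k),np.uint8)
    for b in parts:
        h=cv2.convexHull((proj(n,T(b,*pose))*k+k/2-.5).astype(np.float32)); cv2.fillConvexPoly(m,np.round(h).astype(int),1)
    return cv2.resize(m.astype(np.float32),(512,384),interpolation=cv2.INTER_AREA)
def fit(parts,masks,p0):
    from scipy.optimize import minimize
    f=lambda p:sum(np.abs(sil(n,parts,(p[0],p[1],p[2]/50))-m).sum()/max(m.sum(),1) for n,m in masks.items())
    best=min((minimize(f,[p0[0],p0[1],a*50],method='Nelder-Mead',options=dict(initial_simplex=np.array([p0[0],p0[1],a*50])+np.array([[0,0,0],[12,0,0],[0,12,0],[0,0,8]]))) for a in p0[2]),key=lambda r:r.fun)
    return best.x[0],best.x[1],best.x[2]/50,best.fun
E
python3 - <<'E'
from h import *
ms={};ims={n:grab_frame(n) for n in('scene','top')}
for n in ims:
    for d in spotter.trace('brush',n):
        r=d['region']; print(n,d['box'],d['conf'],ims[n][r].mean(0).round(),r.sum())
        c=ims[n][r].mean(0)
        if c[1]>.5*c[0] and n not in ms: ms[n]=r.astype(np.float32)
p0=back('top',[[168,168]],25)[0];print(p0)
for sel in (['top'],['scene'],['top','scene']):
    if all(s in ms for s in sel):
        r=fit(BR,{s:ms[s] for s in sel},(p0[0],p0[1],np.radians([-60,-30,0,30,60,90])));print(sel,np.round(r[:2],1),np.degrees(r[2]).round(1),r[3])
# case rim
print('rim',back('top',[[242,232],[328,231],[285,206+0]],66).round())
im=ims['top'][140:245,135:365]
cv2.imwrite('pics/c1.png',cv2.resize(im,None,fx=3.4,fy=3.4,interpolation=cv2.INTER_CUBIC)[:,:,::-1])
E
```

```text
scene [310.7, 162.4, 35.0, 23.1] 0.85 [106.  87.  61.] 587
scene [223.1, 155.1, 62.1, 98.3] 0.65 [63. 54. 40.] 3398
top [152.3, 155.4, 36.2, 28.9] 0.97 [139. 112.  74.] 598
top [97.8, 149.8, 34.2, 34.3] 0.64 [118.  35.  25.] 671
top [241.6, 149.0, 95.4, 21.2] 0.63 [86. 72. 53.] 1845
[622.88101635 242.71163909  25.        ]
['top'] [622.4 245.2] -31.7 0.11517558246850967
['scene'] [625.7 245.9] -26.1 0.1505536586046219Traceback (most recent call last):
  File "<stdin>", line 11, in <module>
  File "h.py", line 27, in fit
    best=min((minimize(f,[p0[0],p0[1],a*50],method='Nelder-Mead',options=dict(initial_simplex=np.array([p0[0],p0[1],a*50])+np.array([[0,0,0],[12,0,0],[0,12,0],[0,0,8]]))) for a in p0[2]),key=lambda r:r.fun)
  File "h.py", line 27, in <genexpr>
    best=min((minimize(f,[p0[0],p0[1],a*50],method='Nelder-Mead',options=dict(initial_simplex=np.array([p0[0],p0[1],a*50])+np.array([[0,0,0],[12,0,0],[0,12,0],[0,0,8]]))) for a in p0[2]),key=lambda r:r.fun)
              ~~~~~~~~^^^^^^^^^^^^^^^^^^^^^^^^^^^^^^^^^^^^^^^^^^^^^^^^^^^^^^^^^^^^^^^^^^^^^^^^^^^^^^^^^^^^^^^^^^^^^^^^^^^^^
[... 584 characters left out ...]
s(sil(n,parts,(p[0],p[1],p[2]/50))-m).sum()/max(m.sum(),1) for n,m in masks.items())
                          ~~~^^^^^^^^^^^^^^^^^^^^^^^^^^^^^
  File "h.py", line 22, in sil
    h=cv2.convexHull((proj(n,T(b,*pose))*k+k/2-.5).astype(np.float32)); cv2.fillConvexPoly(m,np.round(h).astype(int),1)
                      ~~~~^^^^^^^^^^^^^^
  File "h.py", line 8, in proj
    K,r,t=P(n); return cv2.projectPoints(np.array(p,float).reshape(-1,1,3),r,t,K,None)[0].reshape(-1,2)
          ~^^^
  File "h.py", line 6, in P
    c=camera_params(n); return np.array(c['K'],float),np.array(c['rvec'],float).reshape(3,1),np.array(c['tvec'],float).reshape(3,1)
ValueError: time passes only in moves, steps and waits
```

```bash
sed -i 's/^def P(n)/import functools\n@functools.cache\ndef P(n)/' h.py
python3 - <<'E'
from h import *
ims={n:grab_frame(n) for n in('top',)}
# candidate case pose: overlay
c=back('top',[[242,232],[328,231]],66); print(c.round(1))
for q in('liner','cork','clamp'):
    d=spotter.trace(q,'top')[0]; ys,xs=np.nonzero(d['region']); print(q,d['conf'],d['box'],xs.mean(),ys.mean())
im=ims['top'][140:245,225:365]
cv2.imwrite('pics/c1.png',cv2.resize(im,None,fx=5.5,fy=5.5,interpolation=cv2.INTER_CUBIC)[:,:,::-1])
E
```

```text
[[ 438.7   11.7   66. ]
 [ 452.6 -226.    66. ]]
liner 0.86 [287.4, 205.2, 37.7, 24.1] 303.6324110671937 217.1725955204216
cork 0.74 [246.8, 208.4, 34.4, 15.3] 263.82100591715977 216.56508875739644
clamp 0.67 [335.8, 197.2, 24.8, 11.6] 348.92391304347825 201.29347826086956
```

View pics/c1.png

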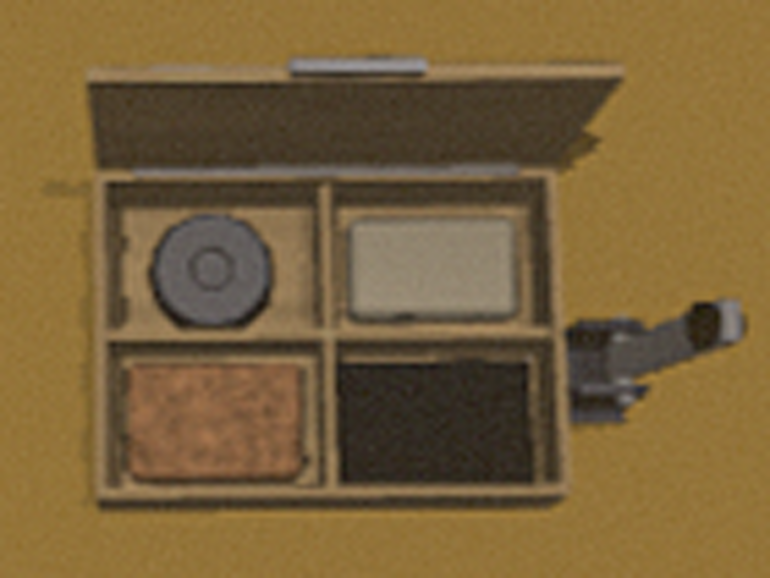

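The crop shows the case rim's front corners at crop (97,497) and (568,489) and the divider cross at (331,334). The liner is front right. The clamp leans outward to (740,320).

Run:
```python
from h import *
from scipy.optimize import least_squares
g=lambda pts:np.array([[225-.5+(x+.5)/5.5,140-.5+(y+.5)/5.5] for x,y in pts])
obs=g([(97,497),(568,489),(331,334),(556,172),(99,175),(320,178)])
mod=np.array([[-85,120,66],[-85,-120,66],[0,0,66],[85,-120,66],[85,120,66],[85,0,66.]])
r=least_squares(lambda p:(proj('top',T(mod,p[0],p[1],p[2]/100))-obs).ravel(),[530,-105,0],loss='soft_l1')
p=(r.x[0],r.x[1],r.x[2]/100);print(np.round(p[:2],1),np.degrees(p[2]),r.fun.reshape(-1,2).round(1).tolist() if len(r.fun)==12 else r.cost)
print((proj('top',T(mod,*p))-obs).round(2).tolist())
pts={'comp':[-41,-59,5],'cork':[-41,59,40],'clampp':[-20,-145,85]}
for k,v in pts.items(): print(k,T(np.array([v],float),*p).round(1))
lin=T(box(72,107,8,8,-41,-59)[::2],*p)
print('liner proj',proj('top',lin).round(1).tolist())
print('liner corners back',back('top',g([(338,362),(340,482),(530,482),(530,362)]),8).round().tolist())
# clamp angle / lid angle
for a in np.radians([80,90,100,110,120,130,140]):
    t=np.array([[-20,-145+108*np.cos(a)-5*np.sin(a),85+108*np.sin(a)+5*np.cos(a)]]);print('clamp',np.degrees(a).round(),((proj('top',T(t,*p))[0]-[225,140])*5.5).round(),proj('scene',T(t,*p))[0].round(1))
for a in np.radians([70,80,85,90]):
    t=np.array([[85-170*np.cos(a)+8*np.sin(a),s*120,66.5+170*np.sin(a)+8*np.cos(a)] for s in(1,-1)]);print('lid',np.degrees(a).round(),((proj('top',T(t,*p))-[225,140])*5.5).round().tolist(),proj('scene',T(t,*p)).round(1).tolist())
```

```text
[ 534.1 -103. ] 3.158760937275807 [[-0.3, 0.6], [0.7, 1.4], [-0.3, -0.2], [-0.0, -0.3], [-0.8, -0.2], [0.9, -1.1]]
[[-0.3, 0.63], [0.69, 1.37], [-0.31, -0.24], [-0.04, -0.33], [-0.83, -0.19], [0.93, -1.08]]
comp [[ 496.4 -164.2    5. ]]
cork [[489.9 -46.4  40. ]]
clampp [[ 522.1 -248.9   85. ]]
liner proj [[322.1, 229.4], [285.4, 229.7], [321.0, 205.1], [284.8, 205.4]]
liner corners back [[530.0, -112.0, 8.0], [465.0, -115.0, 8.0], [470.0, -216.0, 8.0], [534.0, -215.0, 8.0]]
clamp 80.0 [639. 319.] [185.8 200.3]
clamp 90.0 [681. 319.] [180.3 204.4]
clamp 100.0 [721. 319.] [174.9 209.7]
clamp 110.0 [757. 322.] [169.8 215.8]
clamp 120.0 [788. 325.] [165.2 222.5]
clamp 130.0 [813. 329.] [161.3 229.7]
clamp 140.0 [831. 335.] [158.3 237. ]
lid 70.0 [[83.0, 187.0], [626.0, 183.0]] [[266.4, 144.6], [204.7, 195.5]]
lid 80.0 [[82.0, 120.0], [625.0, 116.0]] [[275.6, 146.6], [214.0, 198.6]]
lid 85.0 [[82.0, 87.0], [624.0, 83.0]] [[280.4, 148.3], [219.0, 200.9]]
lid 90.0 [[82.0, 55.0], [622.0, 51.0]] [[285.3, 150.4], [224.1, 203.6]]
```

Run:
```python
from h import *
a=cv2.imread('pics/s0.png')[140:280,160:300];cv2.imwrite('pics/c2.png',cv2.resize(a,None,fx=4.2,fy=4.2,interpolation=cv2.INTER_CUBIC))
```

```text
(no output)
```

View pics/c2.png

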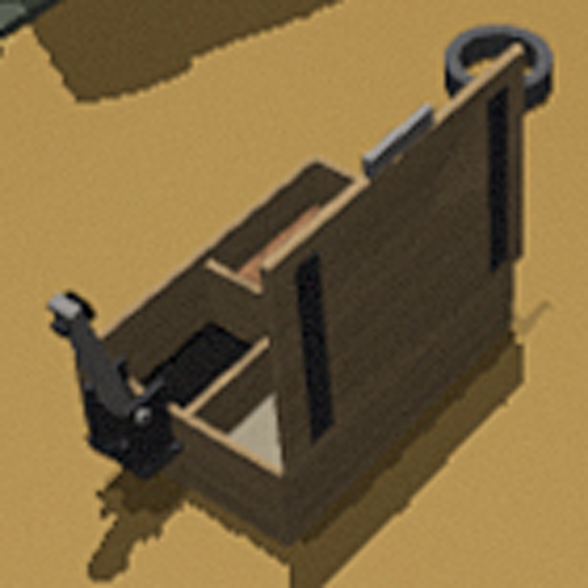

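The scene crop shows the lid near 87°, the clamp leaning outward at about 104°, and the rim's front-left corner at crop (318,163).

Run:
```python
from h import *
from scipy.optimize import least_squares
g=lambda pts:np.array([[225-.5+(x+.5)/5.5,140-.5+(y+.5)/5.5] for x,y in pts])
obs=g([(97,497),(568,489),(331,334),(556,172),(99,175)]); so=np.array([[160+318/4.2,140+162/4.2]])
mod=np.array([[-85,120,66],[-85,-120,66],[0,0,66],[85,-120,66],[85,120,66]]);sm=mod[:1].astype(float)
f=lambda p:np.r_[(proj('top',T(mod,p[0],p[1],p[2]/100))-obs).ravel(),(proj('scene',T(sm,p[0],p[1],p[2]/100))-so).ravel()]
r=least_squares(f,[530,-105,0]);print(r.x[:2],np.degrees(r.x[2]/100),r.fun.round(1))
p=(*r.x[:2],r.x[2]/100);print('comp',T(np.array([[-41.,-59,8]]),*p))
s=env.state();print(s['ee_pos'],s['ee_rot'],s['gripper_width'],s['time_s'],env.hold_point_z)
grab_frame('top');m={'top':None};grab_frame('scene')
ds=spotter.trace('brush','top');m['top']=[d for d in ds if 140<d['box'][0]<170][0]['region'].astype(np.float32)
m['scene']=[d for d in spotter.trace('brush','scene') if 300<d['box'][0]<325][0]['region'].astype(np.float32)
r=fit(BR,m,(624,245,np.radians([-35,-25])));print(np.round(r[:2],1),np.degrees(r[2]),r[3])
```

```text
[ 536.26070714 -103.71675086] 2.672063667548554 [-0.3 -0.5  0.7  1.  -0.  -1.   0.5 -0.7 -0.3 -1.2 -1.5 -3. ]
comp [[ 498.05583036 -164.56399722    8.        ]]
[214.75286526 533.39348937 213.98492462] [ 1.79994725e+02 -1.01779414e-03  1.58068824e+02] 90.92674658038814 1.4 -18.8
[626.8 246.7] -32.30414576084149 0.2811479866504669
```

```bash
python3 -m jog '0 0 -2 1.6 -1.1 0 1; 0 0 -4 3.2 -2.2 0 1; 0 0 -6 4.9 -3.4 0 1; 0 0 -8 6.5 -4.6 0 1; 0 0 -10 8.2 -5.7 0 1'; python3 -m jog '0 0 -2 1.6 -1.1 -0.5 1; 0 0 -4 3.2 -2.2 -1 1; 0 0 -6 4.9 -3.4 -1.5 1; 0 0 -8 6.5 -4.6 -2 1; 0 0 -9.6 8.2 -5.8 -2 1'; python3 -m jog '0 0 0 0 0 0 1; 0 0 0 0 0 0 1'
```

```text
time_s: 2.22
ee_pos: [420.9, 389.8, 214.1]
ee_rot: [180.0, -0.0, 107.7]
force: [-0.7, 0.9, -0.3]
gripper_width: 91.0
time_s: 2.85
ee_pos: [625.3, 244.6, 162.6]
ee_rot: [-179.9, 0.1, 59.8]
force: [0.1, 0.6, -0.6]
gripper_width: 91.3
time_s: 3.1
ee_pos: [624.3, 246.0, 163.7]
ee_rot: [-179.9, 0.0, 60.1]
force: [-0.5, -0.2, 0.3]
gripper_width: 91.2
```

```bash
python3 -m jog '0 0 0 0 0 -1.5 1; 0 0 0 0 0 -3 1; 0 0 0 0 0 -4.4 1; 0 0 0 0 0 -5.0 1; 0 0 0 0 0 -5.4 1'; python3 -m jog '0 0 0 0 0 0 1; 0 0 0 0 0 0 0.4;0 0 0 0 0 0 0.1;0 0 0 0 0 0 0.1;0 0 0 0 0 0 0.1' 25;python3 -m jog '0 0 0 0 0 0 0.1;0 0 0 0 0 0 0.1'
python3 - <<'E'
from h import *
a=snap('scene','s1.png')[110:240,240:400];b=snap('top','t1.png')[120:230,120:240]
cv2.imwrite('pics/c3.png',np.hstack([cv2.resize(a,(492,400),interpolation=3),cv2.resize(b,(300,400*275//400),interpolation=3)[:400] if 0 else cv2.resize(b,(300,400),interpolation=3)])[:,:,::-1])
E
```

```text
time_s: 3.72
ee_pos: [624.6, 246.8, 29.1]
ee_rot: [180.0, -0.0, 60.1]
force: [0.5, 0.3, 0.4]
gripper_width: 91.5
time_s: 4.35
ee_pos: [624.9, 245.9, 29.2]
ee_rot: [180.0, -0.0, 60.1]
force: [-0.1, -0.4, 0.1]
gripper_width: 54.0
time_s: 4.6
ee_pos: [624.8, 245.9, 28.9]
ee_rot: [180.0, 0.0, 60.1]
force: [-0.9, -0.0, -0.9]
gripper_width: 34.2
```

View pics/c3.png

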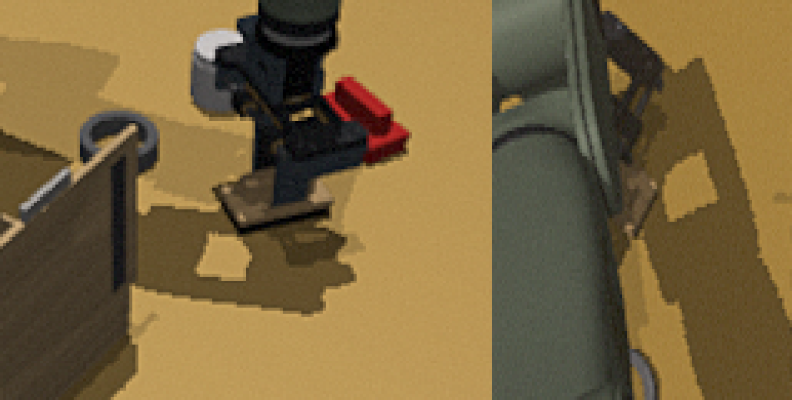

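```bash
python3 -m jog '0 0 0 0 0 0 0.1;0 0 0 0 0 0 0.1;0 0 0 0 0 0 0.1;0 0 0 0 0 0 0.1' 25;python3 -m jog '0 0 0 0 0 0.8 0.1;0 0 0 0 0 2 0.1;0 0 0 0 0 3.5 0.1;0 0 0 0 0 5 0.1;0 0 0 0 0 5 0.1'
python3 -m jog '0 0 1.3 -1 0 0 0.1;0 0 2.6 -2 0 0 0.1;0 0 4 -3 0 0 0.1;0 0 5.3 -4 -0.5 0 0.1;0 0 6.58 -5.07 -1 0 0.1'
```

```text
time_s: 5.2
ee_pos: [624.7, 245.9, 28.9]
ee_rot: [-180.0, 0.0, 60.1]
force: [-1.2, 0.1, 0.2]
gripper_width: 19.9
time_s: 5.82
ee_pos: [626.7, 246.6, 157.5]
ee_rot: [179.7, -0.3, 60.1]
force: [-0.1, 0.2, -0.9]
gripper_width: 19.8
time_s: 6.45
ee_pos: [496.2, 220.2, 152.0]
ee_rot: [-179.8, 0.1, 93.2]
force: [-0.4, -0.1, -0.1]
gripper_width: 20.0
```

Run:
```python
from h import *
a=snap('scene','s2.png');b=snap('top','t2.png')
s=env.state();e=s['ee_pos'];print(e,s['ee_rot'])
z0=e[2]-28.9
for n,im in(('scene',a),('top',b)):
    c=proj(n,T(np.vstack(BR)+[0,0,z0],e[0],e[1],np.radians(3.2)))
    print(n,c.min(0).round(1),c.max(0).round(1))
    o=cv2.resize(im,None,fx=4,fy=4,interpolation=3)
    for k in(0,8):
        h=cv2.convexHull(c[k:k+8].astype(np.float32)); cv2.polylines(o,[np.round(h*4+1.5).astype(int)],True,(0,255,0),1)
    m=c.mean(0).astype(int)*4
    x0,y0=max(m[0]-195,0),max(m[1]-250,0); cv2.imwrite(f'pics/o_{n}.png',o[y0:y0+500,x0:x0+390,::-1])
    print([(d['box'],d['conf']) for d in spotter.trace('brush',n)])
cv2.imwrite('pics/c4.png',np.hstack([cv2.imread('pics/o_scene.png'),cv2.imread('pics/o_top.png')]))
```

```text
[494.15239092 219.21633762 152.17871313] [-1.79674884e+02  1.29209486e-01  9.30289106e+01]
scene [274.1 112.4] [308.4 144.6]
[([276.9, 119.9, 30.4, 24.2], 0.62), ([346.1, 137.8, 24.6, 25.2], 0.62), ([219.9, 149.4, 66.2, 104.8], 0.33)]
top [142.6 193.3] [184.1 215.5]
[([171.2, 194.2, 11.9, 22.2], 0.72)]
```

View pics/c4.png

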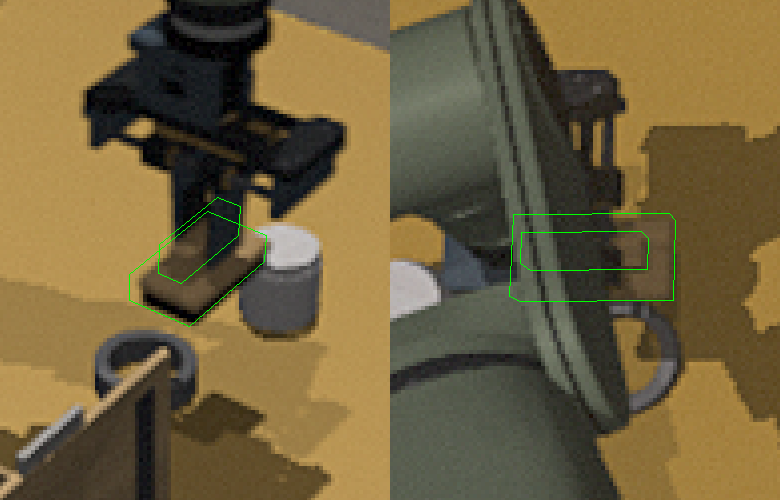

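```bash
python3 -m jog '0 0 0 0 -0.5 1 0.1;0 0 0 0 -2 2 0.1;0 0 0 0 -4 2 0.1;0 0 0 -0.08 -6 2 0.1;0 0 0 -0.08 -8 2 0.1'; python3 -m jog '0 0 0 0 -2 0 0.1;0 0 0 0 -4 0 0.1;0 0 0 0 -6 0 0.1;0 0 0 0 -7.42 0 0.1;0 0 0 0 -7.42 0 0.1';python3 -m jog '0 0 0 0 0 -1 0.1;0 0 0 0 0 -2 0.1;0 0 0 0 0 -2.8 0.1;0 0 0 0 0 -2.8 0.1;0 0 0 0 0 -2.8 0.1'
python3 - <<'E'
from h import *
a=snap('scene','s3.png');b=snap('top','t3.png')
s=env.state();e=s['ee_pos'];print(e,s['ee_rot'])
z0=e[2]-28.9
cs=(536,-103.7,np.radians(2.9))
for n,im in(('scene',a),('top',b)):
    o=cv2.resize(im,None,fx=4,fy=4,interpolation=3)
    c=proj(n,T(np.vstack(BR)+[0,0,z0],e[0],e[1],np.radians(3.0)))
    H=[(c[:8],(0,255,0)),(c[8:],(0,255,0))]+[(proj(n,T(q,*cs)),(255,0,0)) for q in (box(170,240,66,66),box(77.5,112.5,66,66,-41,-59),box(77.5,112.5,66,66,-41,59))]
    for q,col in H:
        cv2.polylines(o,[np.round(cv2.convexHull(q.astype(np.float32))*4+1.5).astype(int)],True,col,1)
    m=proj(n,[[520,-110,100]])[0].astype(int)*4
    x0,y0=max(m[0]-195,0),max(m[1]-250,0); cv2.imwrite(f'pics/o_{n}.png',o[y0:y0+500,x0:x0+390,::-1])
cv2.imwrite('pics/c5.png',np.hstack([cv2.imread('pics/o_scene.png'),cv2.imread('pics/o_top.png')]))
E
```

```text
time_s: 7.28
ee_pos: [496.8, 19.4, 203.5]
ee_rot: [180.0, 0.0, 92.9]
force: [0.7, 0.7, -1.6]
gripper_width: 19.9
time_s: 7.9
ee_pos: [496.7, -167.0, 203.1]
ee_rot: [-180.0, 0.0, 92.7]
force: [0.3, 1.1, -1.1]
gripper_width: 19.7
time_s: 8.52
ee_pos: [496.9, -164.3, 134.5]
ee_rot: [179.9, 0.0, 93.0]
force: [-0.3, -0.4, -1.6]
gripper_width: 19.3
[ 496.92651173 -164.58259807  134.9424605 ] [1.79880871e+02 3.97538924e-02 9.29808324e+01]
```

View pics/c5.png

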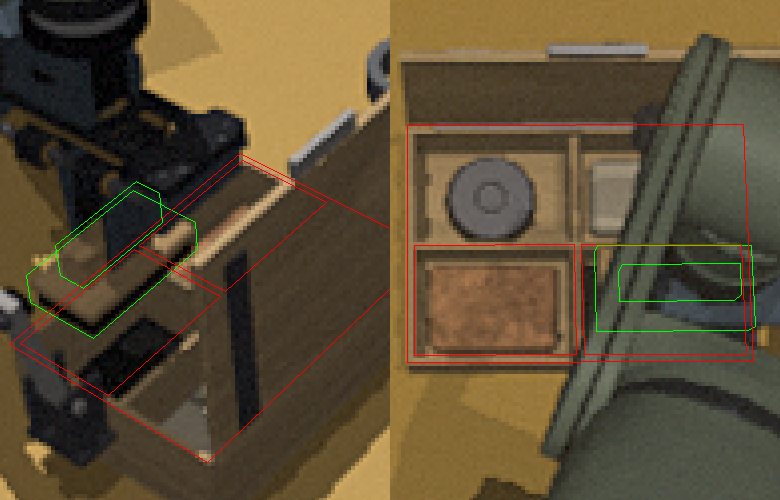

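```bash
python3 -m jog '0 0 0 0 0 -0.8 0.1;0 0 0 0 0 -1.5 0.1;0 0 0 0 0 -1.9 0.1;0 0 0 0 0 -2.2 0.1;0 0 0 0 0 -2.4 0.1'; python3 -m jog '0 0 0 0 0 -0.3 0.1;0 0 0 0 0 -0.6 0.1;0 0 0 0 0 -0.9 0.1;0 0 0 0 0 -0.9 0.1'
```

```text
time_s: 9.25
ee_pos: [496.3, -164.7, 74.0]
ee_rot: [180.0, 0.0, 93.0]
force: [-0.1, -0.4, -1.6]
gripper_width: 19.6
time_s: 9.75
ee_pos: [495.5, -164.5, 50.8]
ee_rot: [-179.9, -0.0, 93.0]
force: [0.1, 0.0, -0.3]
gripper_width: 19.9
```

```bash
python3 -m jog '0 0 0 0 0 -0.2 0.1;0 0 0 0 0 -0.35 0.1;0 0 0 0 0 -0.45 0.1;0 0 0 0 0 -0.5 0.1;0 0 0 0 0 -0.5 0.1'; python3 -m jog '0 0 0 0 0 -0.03 0.1;0 0 0 0 0 -0.06 0.1; 0 0 0 0 0 -0.06 0.1'
```

```text
time_s: 10.38
ee_pos: [496.0, -164.6, 39.0]
ee_rot: [180.0, -0.0, 93.0]
force: [0.5, -0.6, -1.2]
gripper_width: 19.9
time_s: 10.75
ee_pos: [496.0, -164.6, 37.4]
ee_rot: [-180.0, -0.0, 93.0]
force: [-0.5, -1.2, -1.6]
gripper_width: 20.0
```

```bash
python3 -m jog '0 0 0 0 0 -0.03 0.1;0 0 0 0 0 -0.05 0.1; 0 0 0 0 0 -0.05 0.1'; python3 -m jog '0 0 0 0 0 0 0.25;0 0 0 0 0 0 0.3;0 0 0 0 0 0 0.36;0 0 0 0 0 0 0.36'
```

```text
time_s: 11.12
ee_pos: [496.1, -164.6, 36.9]
ee_rot: [180.0, 0.0, 93.0]
force: [-1.1, 1.1, 4.9]
gripper_width: 19.9
time_s: 11.62
ee_pos: [496.0, -164.6, 36.1]
ee_rot: [-180.0, -0.0, 93.0]
force: [-0.0, 0.1, -0.1]
gripper_width: 32.5
```

```bash
python3 -m jog '0 0 0 0 0 0.4 0.36;0 0 0 0 0 1.6 0.36;0 0 0 0 0 3.5 0.36;0 0 0 0 0 5.5 0.36;0 0 0 0 0 7.5 0.36'; python3 -m jog '0 0 0 0 0 2 0;0 0 0 2 0.8 2 0;0 0 0 4 1.6 2 0;0 0 0 6 2.6 2 0;0 0 0 7 2.7 2 0';python3 -m jog '0 0 0 0 0 0 0;0 0 0 0 0 0 0'
python3 - <<'E'
from h import *
a=snap('scene','s4.png');b=snap('top','t4.png')
cs=(536,-103.7,np.radians(2.9))
for n in('scene','top'):
    print(n,[(d['box'],round(d['conf'],2),d['region'].sum()) for d in spotter.trace('brush',n)])
    print(proj(n,T(np.vstack(BR)+[-41,-59,8],*cs)).round(1).tolist()) if n=='top' else 0
o=np.hstack([cv2.resize(a[140:280,160:300],(390,390),interpolation=3),cv2.resize(b[140:250,225:335],(390,390),interpolation=3)])
cv2.imwrite('pics/c6.png',o[:,:,::-1])
E
```

```text
time_s: 12.25
ee_pos: [495.8, -164.5, 226.2]
ee_rot: [179.9, 0.0, 93.0]
force: [0.3, 0.3, -1.8]
gripper_width: 33.2
time_s: 12.88
ee_pos: [673.0, -95.1, 273.7]
ee_rot: [180.0, -0.0, 93.1]
force: [0.0, -0.6, 0.3]
gripper_width: 0.6
time_s: 13.12
ee_pos: [670.1, -97.4, 274.1]
ee_rot: [-180.0, 0.0, 93.0]
force: [-0.9, -0.1, -0.1]
gripper_width: 0.4
scene [([345.5, 133.8, 27.2, 28.9], 0.84, np.int64(522)), ([192.2, 214.9, 28.0, 20.7], 0.67, np.int64(358))]
top [([96.8, 150.6, 37.0, 35.9], 0.62, np.int64(640))]
[[321.3, 225.9], [322.7, 224.8], [286.4, 226.0], [287.1, 225.0], [320.5, 207.6], [321.9, 206.2], [286.0, 207.8], [286.7, 206.4], [317.9, 219.0], [319.4, 217.7], [291.5, 219.1], [292.4, 217.8], [317.6, 212.1], [319.1, 210.6], [291.3, 212.2], [292.2, 210.7]]
```

View pics/c6.png

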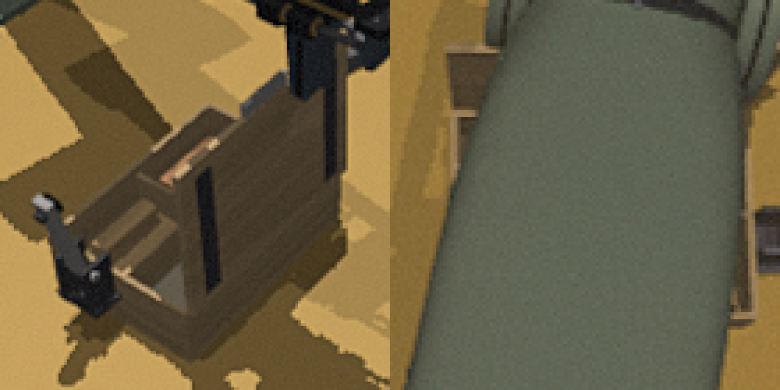

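```bash
python3 -m jog '0 0 0 0 0 -1 0;0 0 0 0 0 -2 0;0 0 0 0 0 -2.96 0;0 0 0 0 0 -2.96 0'; python3 -m jog '0 0 0 -0.8 -0.04 0 0;0 0 0 -1.6 -0.08 0.2 0;0 0 0 -2.3 -0.12 0.15 0;0 0 0 -3.04 -0.15 0.03 0;0 0 0 -3.04 -0.15 0.03 0'
python3 - <<'E'
from h import *
a=snap('scene','s5.png')
cv2.imwrite('pics/c7.png',cv2.resize(a[120:280,150:310],(480,480),interpolation=3)[:,:,::-1])
E
```

```text
time_s: 13.82
ee_pos: [669.4, -97.2, 198.1]
ee_rot: [-179.8, -0.1, 92.9]
force: [-0.4, -0.6, -0.3]
gripper_width: 0.4
time_s: 14.45
ee_pos: [594.7, -101.2, 202.4]
ee_rot: [179.9, 0.0, 92.9]
force: [-0.5, -0.0, -0.5]
gripper_width: 0.5
```

View pics/c7.png

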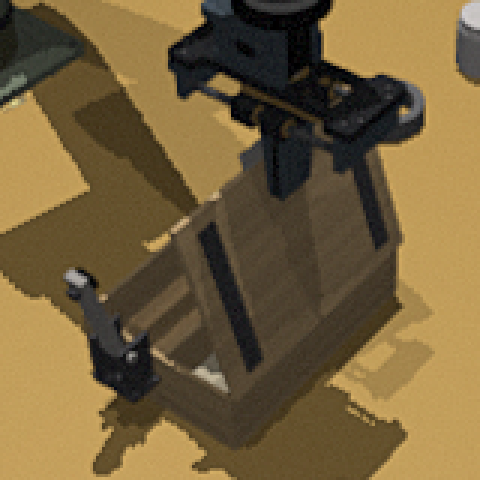

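```bash
python3 -m jog '0 0 0 -1.32 -0.07 -0.6 0;0 0 0 -1.9 -0.1 -1.05 0;0 0 0 -2.46 -0.12 -1.53 0;0 0 0 -2.95 -0.15 -2.1 0;0 0 0 -3.32 -0.17 -2.7 0'; python3 -m jog '0 0 0 -0.25 -0.01 -0.6 0;0 0 0 -0.45 -0.02 -1.2 0;0 0 0 -0.55 -0.03 -1.7 0;0 0 0 -0.62 -0.03 -2.1 0;0 0 0 -0.62 -0.03 -2.1 0'
```

```text
time_s: 15.12
ee_pos: [513.1, -105.4, 133.7]
ee_rot: [179.9, 0.0, 93.0]
force: [0.7, -0.8, 1.6]
gripper_width: 0.5
time_s: 15.75
ee_pos: [496.4, -105.7, 79.9]
ee_rot: [-179.9, -0.0, 93.0]
force: [0.4, -1.2, -0.4]
gripper_width: 0.3
```

```bash
python3 -m jog '0 0 0 0 0 -0.1 0;0 0 0 0 0 -0.2 0;0 0 0 0 0 -0.2 0;0 0 0 0 0 -0.2 0';python3 -m jog '0 0 0 0 0 -0.04 0;0 0 0 0 0 -0.08 0;0 0 0 0 0 -0.08 0;0 0 0 0 0 -0.08 0'
```

```text
time_s: 16.25
ee_pos: [496.6, -105.8, 75.6]
ee_rot: [180.0, -0.0, 93.0]
force: [-0.2, -0.2, -0.7]
gripper_width: 0.7
time_s: 16.75
ee_pos: [496.6, -105.9, 74.7]
ee_rot: [180.0, 0.0, 93.0]
force: [-2.7, 0.6, 8.8]
gripper_width: 0.5
```

```bash
python3 -m jog '0 0 0 0 0 -0.03 0;0 0 0 0 0 -0.05 0;0 0 0 0 0 -0.05 0';python3 -m jog '0 0 0 0 0 1 0;0 0 0 0 0 3 0;0 0 0 0 0 5 0;0 0 0 0 0 7 0;0 0 0 0 0 7 0'
python3 - <<'E'
from h import *
a=snap('scene','s6.png');b=snap('top','t6.png')
cs=(536,-103.7,np.radians(2.9))
o=[cv2.resize(im,None,fx=4,fy=4,interpolation=3) for im in(a,b)]
out=[]
for n,im in zip(('scene','top'),o):
    q=proj(n,T(box(170,240,74.5,74.5),*cs));cv2.polylines(im,[np.round(cv2.convexHull(q.astype(np.float32))*4+1.5).astype(int)],True,(255,0,0),1)
    for d in (100,105,110):
        al=np.radians(d);t=T(np.array([[-20,-145+108*np.cos(al)-5*np.sin(al),85+108*np.sin(al)+5*np.cos(al)]]),*cs);print(d,t.round(),proj(n,t).round(1));cv2.circle(im,tuple((proj(n,t)[0]*4+1.5).astype(int)),2,(0,255,0),-1)
    m=proj(n,[[530,-180,100]])[0].astype(int)*4;x0,y0=max(m[0]-195,0),m[1]-220;out.append(im[y0:y0+440,x0:x0+390])
cv2.imwrite('pics/c8.png',np.hstack(out)[:,:,::-1])
E
```

```text
time_s: 17.12
ee_pos: [496.7, -105.9, 74.5]
ee_rot: [179.9, 0.0, 93.0]
force: [-4.4, -0.2, 16.7]
gripper_width: 0.5
time_s: 17.75
ee_pos: [498.8, -106.4, 251.4]
ee_rot: [179.5, 0.2, 93.0]
force: [-0.5, -0.5, 0.2]
gripper_width: 0.2
100 [[ 525. -273.  190.]] [[175. 210.]]
105 [[ 525. -282.  188.]] [[172.4 213. ]]
110 [[ 525. -291.  185.]] [[169.9 216.1]]
100 [[ 525. -273.  190.]] [[356.4 197.7]]
105 [[ 525. -282.  188.]] [[359.7 197.8]]
110 [[ 525. -291.  185.]] [[362.9 198.1]]
```

View pics/c8.png

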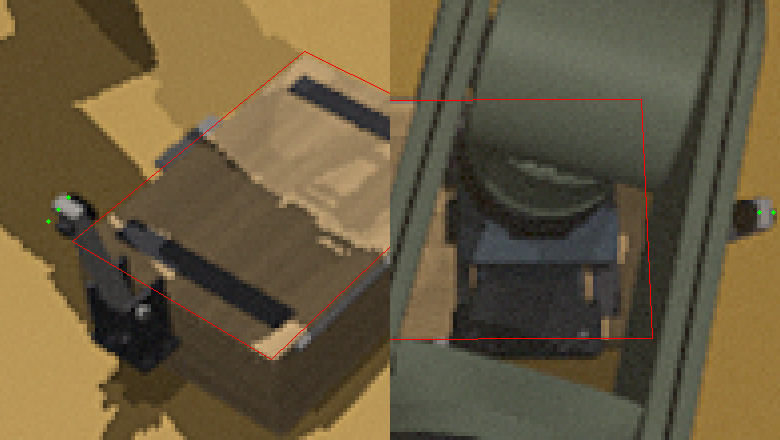

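```bash
python3 -m jog '0 0 0 0.3 -2 0 0;0 0 0 0.6 -4 0 0;0 0 0 0.9 -6 0 0;0 0 0 1.14 -8 0 0;0 0 0 1.14 -8.72 0 0'; python3 -m jog '0 0 0 0 0 -1 0;0 0 0 0 0 -2 0;0 0 0 0 0 -3 0;0 0 0 0 0 -3.4 0;0 0 0 0 0 -3.4 0'
```

```text
time_s: 18.48
ee_pos: [524.2, -325.8, 244.2]
ee_rot: [-179.8, -0.1, 92.8]
force: [-0.0, 0.8, -0.3]
gripper_width: 0.3
time_s: 19.1
ee_pos: [524.6, -323.1, 161.3]
ee_rot: [-179.9, -0.1, 93.0]
force: [0.6, -0.7, 0.8]
gripper_width: 0.3
```

```bash
python3 -m jog '0 0 0 -0.04 0.74 0 0;0 0 0 -0.07 1.4 0 0;0 0 0 -0.1 2.1 0.2 0;0 0 0 -0.13 2.55 0.28 0;0 0 0 -0.15 2.99 0.28 0'; python3 -m jog '0 0 0 -0.02 0.42 -0.15 0;0 0 0 -0.04 0.84 -0.3 0;0 0 0 -0.06 1.2 -0.55 0;0 0 0 -0.08 1.58 -0.8 0;0 0 0 -0.08 1.58 -0.8 0'
```

```text
time_s: 19.73
ee_pos: [521.4, -248.4, 169.7]
ee_rot: [180.0, 0.0, 93.0]
force: [0.3, -1.8, 0.1]
gripper_width: 0.3
time_s: 20.35
ee_pos: [518.6, -208.5, 148.3]
ee_rot: [-179.9, -0.1, 93.0]
force: [-0.2, -0.1, -0.1]
gripper_width: 0.6
```

```bash
python3 -m jog '0 0 0 -0.02 0.32 -0.32 0;0 0 0 -0.03 0.58 -0.67 0;0 0 0 -0.04 0.8 -1.05 0;0 0 0 -0.05 0.97 -1.47 0;0 0 0 -0.05 1.07 -1.9 0'; python3 -m jog '0 0 0 0 0.05 -0.2 0;0 0 0 0 0.06 -0.38 0;0 0 0 0 0.06 -0.46 0;0 0 0 0 0.06 -0.46 0'
```

```text
time_s: 20.98
ee_pos: [517.9, -182.3, 100.9]
ee_rot: [-180.0, -0.0, 93.0]
force: [-0.9, -0.4, 1.9]
gripper_width: 0.5
time_s: 21.48
ee_pos: [518.2, -181.5, 90.4]
ee_rot: [180.0, 0.0, 93.0]
force: [-0.1, -0.6, 0.3]
gripper_width: 0.3
```

Run:
```python
from h import *
a=snap('scene','s7.png')
cv2.imwrite('pics/c9.png',cv2.resize(a[130:280,140:290],(600,600),interpolation=3)[:,:,::-1])
```

```text
(no output)
```

View pics/c9.png

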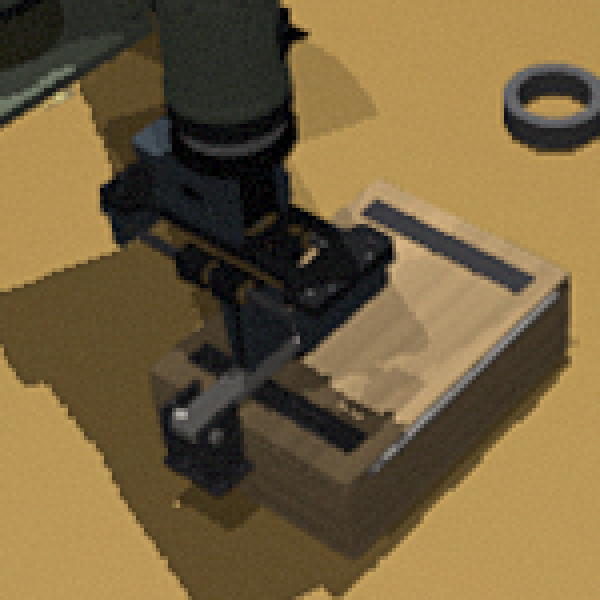

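The clamp arm now lies over the lid under the fingertips at crop (290,345). I'll press until I feel a firm stop.

```bash
python3 -m jog '0 0 0 0 0 -0.04 0;0 0 0 0 0 -0.08 0;0 0 0 0 0 -0.08 0;0 0 0 0 0 -0.08 0'; python3 -m jog '0 0 0 0 0 -0.03 0;0 0 0 0 0 -0.06 0;0 0 0 0 0 -0.06 0'
```

```text
time_s: 22.02
ee_pos: [518.2, -181.6, 90.1]
ee_rot: [179.9, 0.0, 93.0]
force: [-3.0, 1.7, 11.4]
gripper_width: 0.3
time_s: 22.4
ee_pos: [518.3, -181.6, 90.0]
ee_rot: [179.9, 0.1, 93.0]
force: [-5.3, 1.6, 19.6]
gripper_width: 0.6
```

```bash
python3 -m jog '0 0 0 0 0 1 0;0 0 0 0 0 3 0;0 0 0 0 0 5 0;0 0 0 0 1.5 6 0;0 0 0 0 3 6 0';python3 -m jog '0 0 0 0 2 0 0;0 0 0 0 4 0 0;0 0 0 0 6 0 0;0 0 0 0 7 0 0;0 0 0 0 7 0 0'
python3 - <<'E'
from h import *
a=snap('scene','s8.png');b=snap('top','t8.png')
cs=(536,-103.7,np.radians(2.9))
for d in (0,5,10):
    al=np.radians(d);t=T(np.array([[-20,-145+108*np.cos(al)-5*np.sin(al),85+108*np.sin(al)+5*np.cos(al)]]),*cs);print(d,((proj('scene',t)-[140,130])*3).round())
cv2.imwrite('pics/c10.png',np.hstack([cv2.resize(a[130:280,140:270],(390,450),interpolation=3),cv2.resize(b[130:280,240:370],(390,450),interpolation=3)])[:,:,::-1])
E
```

```text
time_s: 23.02
ee_pos: [519.4, -106.2, 239.4]
ee_rot: [179.7, 0.1, 92.9]
force: [-0.0, 0.3, -0.1]
gripper_width: 0.6
time_s: 23.65
ee_pos: [518.0, 70.0, 236.7]
ee_rot: [180.0, 0.0, 93.1]
force: [-0.5, -0.5, 0.1]
gripper_width: 0.0
0 [[225. 237.]]
5 [[223. 230.]]
10 [[221. 224.]]
```

View pics/c10.png

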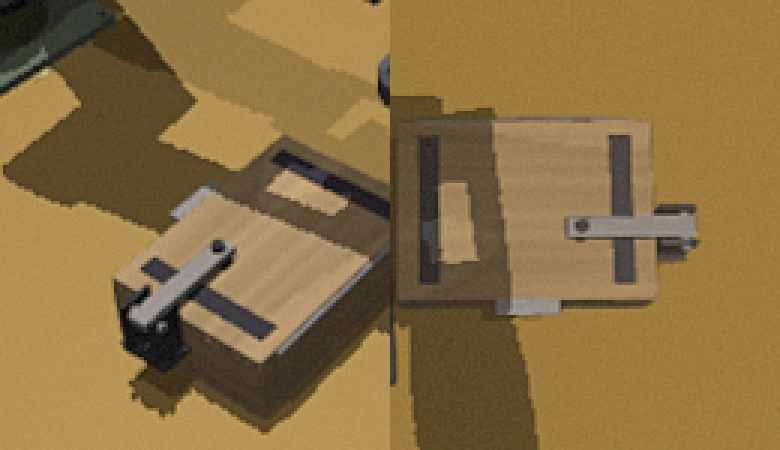

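The lid is shut flush and the clamp lies flat on it: its tip at crop (225,242) is close to the (225,237) predicted for 0°. The robot is clear.

```bash
python3 -c "
from workcell import env
print(env.state()['force'],env.state()['time_s']);print(env.job_done())"
```

```text
[-1.10763664 -0.51539998  0.35895404] 23.75
the job is handed in; nothing more can be done
None
```

The brush is in the lined front compartment, the lid is shut, the clamp is down on it, and the job is handed in (about 24 s used of 69).

- **Brush:** I gripped it by its ridge and lowered it bristles down, with light contact (about 5 N) just before release. The gripper met nothing on the way down. One view afterwards showed it lying flat in the compartment. The arm blocked the top camera, so I did not measure its exact offset from the liner's middle. The compartment walls keep it within the limits.
- **Lid:** I pressed it to a firm stop with the fingertips at 74.5 mm, which is the shut height. The pictures show it flush.
- **Clamp:** I pressed it to a firm stop at 90 mm, which is the arm's level height. In the last picture its tip is within about 2 pixels of where 0° should be.
- **Other objects:** Nothing came near the tin, tape roll, screwdriver or cork block, but I did not measure their positions at the end.
- **Disagreements:** Estimates of the case and brush positions from the two cameras differed by up to about 4 mm. The overlays in the scene camera were off by 2–3 pixels. This did not affect any step.

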